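# Snap the blue paint marker into its clips

## Robot

A 7-joint arm with a two-finger parallel gripper is mounted at the origin on the work surface. World frame = base frame: x ahead of the robot, y to its left, z up, the work surface at z = 0. Lengths are in m, angles in rad, forces in N, time in s.
With the tool pointing down it reaches from about 0.35 to 0.9 m from the base axis. Payload 8.1 kg.
Tool frame: the origin (TCP) lies on the centre line of the jaws, within the pads' length; the fingertips stand 19 mm ahead of it and the grasp point (between the pads) is the TCP (arm.tip_reach is the distance from the TCP to the fingertips, in m); z points along the fingers, y is the line along which they close (so a half turn about z gives the same grasp; the last joint's range is limited). The gripper opens to 92 mm and grips with 3 to 60 N. Pads are 19 mm wide; open, the fingers measure 130 mm over their backs; the gripper's body (75 mm by 190 mm) begins 47 mm behind the grasp point.
Start: joints at [1.049, 0.434, 0.025, 1.573, -0.012, 1.134, -0.075], TCP at [0.254, -0.571, 0.246] pointing down, gripper open.
Joint ranges: [-2.62, 2.62], [-0.44, 2.09], [-1.27, 1.32], [0.08, 2.57], [-1.32, 4.46], [0.12, 2], [-2.74, 2.74]. Speed limits (rad/s): [2.22, 2.22, 3.01, 3.01, 3.14, 3.14, 3.14].

## Interface

Orientations are given as a rotation vector (axis times angle).
In Python, from cell import arm gives the robot as it stands.
- The arm moves only by the tool arm_command, never from a script. Its argument "targets" is a list that holds one entry, the list of rows, each a list of 6 numbers: the shift along the tool's x, y, z in m, then the turn, a rotation vector about the tool's x, y, z in rad. A call has 1 to 10 rows; each row shifts and turns the commanded pose from where the row before left it, along the tool's axes as they then stand; what a row does not reach is not made up. A row lasts 1/8 s, in which the tool goes at most 62.5 mm and 10.7 degrees, less where a joint would pass 70% of its speed; a pose out of reach is approached as far as the arm can. A call with a gripper value outside its range is refused whole. "jaw" is the finger opening in m, from 0 to 0.0918, set as the call begins (left out, the last holds). The fingers move at their own pace and stop on an object; "newtons" is the grip in N (left out, the last holds). Time passes only in rows, so rows that do not move let the fingers close. It gives the time, the measured TCP pose, the force, the opening and the grip force at its end, in the units of the state.
- arm.observe(): the state, without advancing time (a new reading comes with each control period).
- arm.get_image(name): name is "side" or "top"; returns a dict with "pixels" (384x512x3 uint8, red, green, blue), "z_map" (384x512 float32, m along the optical axis (not along the pixel's ray), 0 where there is no reading), "fx", "fy", "cx", "cy" (pixels), "xyz" and "rotation" of the camera in the world. Camera axes: x right, y down, z forward; pixel columns grow to the right and rows downward; lengths in m; the calibration is good to about 2 mm. A picture is of the moment at which its call begins.
- arm.sign_off(): hands the job in; it is judged then, once.
The state is a dict: "clock": time; "joints": joint angles; "dq": joint speeds; "joint_efforts": joint torques, N m; "position": TCP position; "ee_rot": TCP orientation; "force": force on the tool from outside, world axes, zero at the start; "ft_torque": the same for the moment, N m; "width": opening from 0.0 (shut) to 1.0 (fully open); "gripper_force": force on a finger pad.
Only numpy, scipy, OpenCV 4.12 (cv2) and the standard library are available. Lean on these libraries where they do the work, as an engineer would, in place of code of your own. Each camera call takes 0.05 s, during which the arm holds its last target. There are 200 camera calls.

## Task

Put the blue paint marker away: press it down into the two spring clips of the blue holder until both clips snap around it and it sits fully home, roughly centred along the clips, either way round, then let go. Leave the yellow marker, the jars and the brush where they are.

Things in the scene. Friction and masses are not known exactly. Their poses are not given: they have to be found in the camera images.
- blue_marker: Blue paint marker lying on the table: round barrel 26 mm in diameter, black six-sided cap at one end (26 mm across flats, keeps it from rolling); 170 mm long, about 50 to 100 g. Origin: on the axis, at mid-length (13 mm above the table as it lies). x points along the axis to the cap: barrel from x = -85 to +62 mm, the cap from +62 to +85 mm. It is the one to be put away.
- blue_holder_board: Blue holder, fixed: a stand (foot 150 x 250 mm) with a blue board, 110 mm up the slope, 235 mm wide, sloping 38 degrees from level and facing the robot; two steel spring clips stand on it. Origin: centre of the board's upper face, 55 mm above the table. x: up the slope; y: level along the board, as a clipped marker lies; z: normal, up and towards the robot. The two holders swap places between runs
- blue_holder_seat (a point): Point midway between the two clips of the blue holder, 28 mm above the board along its normal: where the middle of the blue marker's axis lies when it is fully home, resting on grey saddles between the fingers. Axes as the blue board's. Pushed along the board's -z, parallel to its y, the marker meets the clips' lips with its axis about 23 mm short of home, needs 10 to 20 N in all, and snaps in over the last 12 mm.
- blue_holder_clip_a (a point): Middle of the blue holder's clip at y = -42 mm, level with its beads, 39 mm above the board (axes as the board's). A clip is a pair of upright spring fingers, 14 mm wide along y, at x = -18 and +18 mm; their inward beads leave a 17 mm gap, and flared lips open to 34 mm, up to 58 mm above the board. A 26 mm marker within 3 mm of the middle spreads them.
- blue_holder_clip_b (a point): The same for the clip at y = +42 mm. 70 mm of the board lie free between the two clips, for the gripper to hold the marker there, with 28 mm from the axis of a seated marker to the board.
- blue_holder_rail (a point): Middle of a level steel rail over the blue holder, 10 mm thick and parallel to the board's y, 193 mm above the table, 24 mm horizontally beyond the board's origin, on posts at y = -117 and +117 mm. It leaves no room above the clips for a gripper pointing straight down; one pointing along the board's -z (38 degrees from vertical, leaning back towards the robot) is clear of it.
- yellow_holder_board: Yellow holder, the same in every size as the blue one but with a yellow board; it stays empty. Origin and axes as the blue board's.
- yellow_marker: Yellow paint marker lying on the table: round barrel 26 mm in diameter, black six-sided cap at one end (26 mm across flats, keeps it from rolling); 170 mm long, about 50 to 100 g. Origin: on the axis, at mid-length (13 mm above the table as it lies). x points along the axis to the cap: barrel from x = -85 to +62 mm, the cap from +62 to +85 mm. It stays where it is.
- pot: Small orange pot with white lid standing between the two markers, 44 mm across, 55 mm high, loose bystander; origin at the centre of its underside
- yellow_jar: Yellow paint jar with black lid, left of the work, 72 mm across, 85 mm high, loose bystander; origin at the centre of its underside
- blue_jar: Blue paint jar with white lid, right of the work, 80 mm across, 95 mm high, loose bystander; origin at the centre of its underside
- green_tub: Green tub with white lid, near the robot, 100 mm across, 80 mm high, loose bystander; origin at the centre of its underside
- brush: Flat brush with a wooden handle lying left of the markers, about 200 mm long, loose bystander; origin at its underside
Things that resemble listed ones, but are neither listed nor needed, are in the scene too. Several things look just like the blue_marker: the one meant starts nearest to the robot's base.

How it is judged:
By the outcome, as a careful person would: the job done as asked, in the order asked, and still so for the second after the job is handed in, with the robot touching nothing.
It also fails if it takes over 35 s, if anything falls off the work surface, if the arm or the gripper's body presses on something with over 40 N, if the wrist force passes 120 N, or if a joint passes its speed limit or range.

## Working session

There is one attempt and no reset: what is moved stays moved. The work goes in short steps, Python scripts to look and compute and a tool call to move; the robot and the scene stay as the last step left them, time stands still between calls to the robot, and variables do not carry over. Pictures are saved under pics/ and viewed, at most 10 in all, crops included, and the job is handed in when it is done.

Besides the shell and the picture viewer there is one more tool, called after "Emit:" as name(argument=value, ...), one argument or row to a line, values as JSON. arm_command: Moves the arm, as the interface text tells. Its arguments: {"type":"object","properties":{"targets":{"type":"array","items":{"type":"array","items":{"type":"array","items":{"type":"number"}}}},"jaw":{"type":"number"},"newtons":{"type":"number"}},"required":["targets"]}

```bash
mkdir -p pics; python3 - <<'E'
from cell import arm
import cv2,numpy as np
s=arm.observe();print(s)
for n in("top","side"):
    d=arm.get_image(n);cv2.imwrite(f"pics/{n}1.png",cv2.resize(d["pixels"][...,::-1],(800,600)))
    np.savez(f"{n}1.npz",**d)
    print(n,d["fx"],d["cx"],d["cy"],d["xyz"],d["rotation"])
E
```

```text
{'clock': 0.0, 'joints': array([ 1.04941477,  0.43520799,  0.0249734 ,  1.57411405, -0.01162113,
        1.13401247, -0.07511099]), 'dq': array([ 4.82827995e-04,  2.82459988e-05, -1.78841312e-03,  4.38459598e-04,
        7.72431610e-04,  2.19522914e-04, -9.18245013e-04]), 'joint_efforts': array([ 2.36184405e-04, -6.67862320e+01,  9.84945372e-01, -3.14468801e+01,
       -6.06125663e-02,  4.31261107e-02,  2.09057107e-04]), 'position': array([ 0.25390742, -0.57055665,  0.24494772]), 'ee_rot': array([-3.07150507e+00, -6.52567134e-01,  7.12031951e-04]), 'force': array([0.17102187, 0.19660168, 0.45201239]), 'ft_torque': array([ 0.03892531,  0.01732058, -0.0046847 ]), 'gripper_force': 0.0, 'width': 0.9998491033140583}
top 421.88403399459753 257.588807042126 192.17091849034398 [ 0.22465907 -0.08939475  1.77696379] [-2.1115298   2.15705488 -0.17783345]
side 443.12735809434315 255.9848900222244 194.45685507611935 [ 0.26103766 -1.24107203  0.83123889] [-2.08422342  0.18895121 -0.11857403]
```

View pics/top1.png

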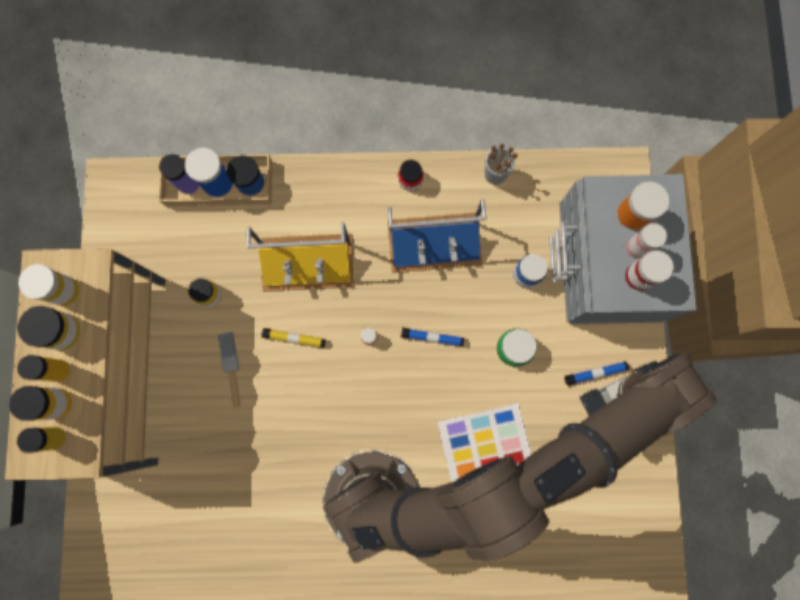

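View pics/side1.png

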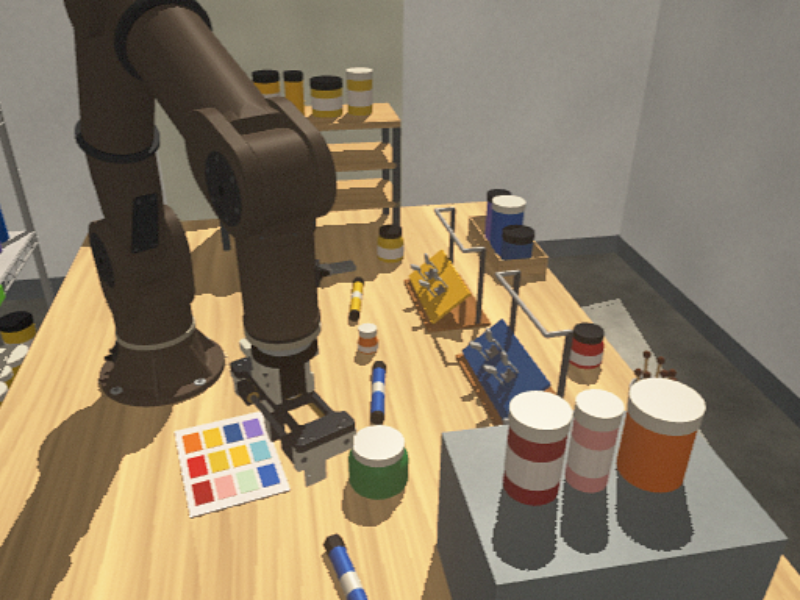

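The top view shows the blue marker nearest the base at (433,337), with its cap at the left end (406,333). A look-alike lies at (597,374). The blue holder is at (435,243), with clips at (421,250) and (453,247).

```bash
cat > h.py <<'E'
import numpy as np,cv2
from scipy.spatial.transform import Rotation as R
def cloud(d):
    h,w=d["z_map"].shape;u,v=np.meshgrid(np.arange(w),np.arange(h));z=d["z_map"]
    p=np.stack([(u-d["cx"])/d["fx"]*z,(v-d["cy"])/d["fy"]*z,z],-1)
    return p@R.from_rotvec(d["rotation"]).as_matrix().T+d["xyz"]
E
python3 - <<'E'
from h import *
for n in("top","side"):
    d=dict(np.load(n+"1.npz"));P=cloud(d);c=d["pixels"].astype(int)
    hsv=cv2.cvtColor(d["pixels"],cv2.COLOR_RGB2HSV)
    blue=(abs(hsv[...,0].astype(int)-110)<14)&(hsv[...,1]>140)&(hsv[...,2]>40)
    k,l,st,ce=cv2.connectedComponentsWithStats(blue.astype(np.uint8))
    for i in range(1,k):
        if st[i,4]>40:
            q=P[l==i];print(n,i,st[i],np.median(q,0).round(3),q.min(0).round(3),q.max(0).round(3))
    # marker: points above table near
    m=(P[...,2]>.006)&(P[...,2]<.04)
    x0=P[(l>0)&m]
    np.save(n+"P.npy",P)
    # marker region
    tab=P[(abs(P[...,0]-.4)<.03)&(abs(P[...,1])<.05)];print("table z",np.median(tab[:,2]))
E
```

```text
top 1 [128 107  21  18 178] [0.836 0.395 0.074] [ 0.225 -0.089  0.012] [0.874 0.439 1.777]
top 2 [153 112  15  12  82] [0.835 0.306 0.054] [0.825 0.289 0.009] [0.87  0.343 0.094]
top 3 [ 251  143   56   27 1029] [ 0.669 -0.181  0.061] [ 0.225 -0.3    0.019] [ 0.712 -0.069  1.777]
top 6 [262 212  11   5  48] [ 0.426 -0.13   0.023] [ 0.417 -0.15   0.016] [ 0.435 -0.108  0.036]
top 7 [281 215  15   6  61] [ 0.411 -0.216  0.025] [ 0.399 -0.245  0.012] [ 0.42  -0.187  0.042]
top 8 [387 232  14   8  62] [ 0.327 -0.648  0.025] [ 0.312 -0.677  0.014] [ 0.34  -0.622  0.038]
top 9 [368 238  11   6  49] [ 0.305 -0.563  0.025] [ 0.296 -0.587  0.015] [ 0.317 -0.54   0.036]
top 10 [318 263  10   7  53] [ 0.207 -0.352  0.005] [ 0.195 -0.373 -0.005] [ 0.219 -0.335  0.014]
top 11 [289 279  10   7  45] [ 0.145 -0.233  0.005] [ 0.133 -0.251 -0.004] [ 0.157 -0.214  0.015]
table z 0.001623174081610168
side 1 [  0 136   5  19  60] [-0.602  0.975 -0.067] [-0.613  0.946 -0.095] [-0.594  0.996 -0.009]
side 13 [239 236   7   9  48] [ 0.431 -0.13   0.026] [ 0.418 -0.147  0.02 ] [ 0.441 -0.11   0.031]
side 16 [238 251   8  12  65] [ 0.416 -0.211  0.026] [ 0.402 -0.239  0.02 ] [ 0.429 -0.184  0.031]
side 22 [165 297  14  14 126] [ 0.207 -0.351  0.005] [ 0.191 -0.376  0.001] [ 0.224 -0.325  0.011]
table z 0.0034337769221074455
```

```bash
python3 - <<'E'
import numpy as np,cv2
d=np.load("top1.npz")["pixels"][...,::-1];a=cv2.resize(d[120:230,240:320],(436,600),interpolation=cv2.INTER_CUBIC)
cv2.imwrite("pics/crop1.png",a)
E
```

```text
(no output)
```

View pics/crop1.png

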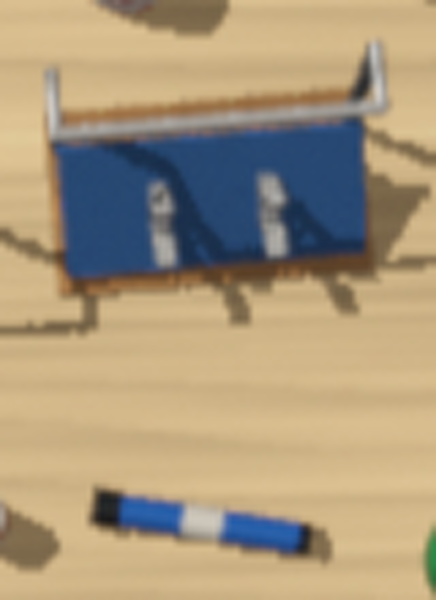

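The crop shows the board's visible corners at about (55,140), (362,118), (366,250) and (66,278). The clips are at (163,225) and (272,215). The marker runs from its cap at (95,506) to its tail at (311,540), with the white band at (203,522).

```bash
cat >> h.py <<'E'
def proj(d,p):
    q=(np.atleast_2d(p)-d["xyz"])@R.from_rotvec(d["rotation"]).as_matrix()
    return np.stack([d["fx"]*q[:,0]/q[:,2]+d["cx"],d["fy"]*q[:,1]/q[:,2]+d["cy"]],1)
def unproj(d,uv,z):
    r=np.array([(uv[0]-d["cx"])/d["fx"],(uv[1]-d["cy"])/d["fy"],1])@R.from_rotvec(d["rotation"]).as_matrix().T
    return d["xyz"]+r*(z-d["xyz"][2])/r[2]
def board(x,y,yaw):  # level-facing: board x up the slope away from the robot
    t=np.radians(38)
    M=R.from_euler('z',yaw).as_matrix()@R.from_euler('y',-t).as_matrix()
    return np.array([x,y,.055]),M
E
python3 - <<'E'
from h import *
from scipy.optimize import least_squares
d=dict(np.load("top1.npz"))
cr=lambda a:np.array([240,120])+(np.array(a)+.5)/5.45-.5
for a in([95,506],[203,522],[311,540]):print("marker",unproj(d,cr(a),.015).round(4))
obs=cr([[55,140],[362,118],[366,250],[66,278],[163,225],[272,215]])
def model(q):
    o,M=board(*q);b=np.array([[.055,.1175,0],[.055,-.1175,0],[-.055,-.1175,0],[-.055,.1175,0],[0,.042,.045],[0,-.042,.045]])
    return proj(d,o+b@M.T)
s=least_squares(lambda q:((model(q)-obs)).ravel(),[.68,-.18,.1]);print(s.x,(model(s.x)-obs).round(1).tolist())
for n in("top","side"):
    P=np.load(n+"P.npy");o,M=board(*s.x);B=(P-o)@M
    m=(abs(B[...,0])<.05)&(abs(B[...,1])<.1)&(abs(B[...,2])<.012);b=B[m]
    print(n,"board n",m.sum(),np.median(b,0),"planefit",np.linalg.lstsq(np.c_[b[:,:2],np.ones(len(b))],b[:,2],rcond=None)[0])
    for sg in(-1,1):
        m=(abs(B[...,0])<.035)&(abs(B[...,1]-sg*.042)<.03)&(B[...,2]>.025)&(B[...,2]<.065);b=B[m]
        print(" clip",sg,m.sum(),b.mean(0).round(4),b.min(0).round(3),b.max(0).round(3))
    m=(abs(P[...,2]-.193)<.03)&(abs(B[...,1])<.1)&(abs(P[...,0]-s.x[0])<.1);print(" rail",m.sum(),P[m].mean(0),P[m].std(0))
    print(" model rail",o+R.from_euler('z',s.x[2]).apply([.024,0,.138]))
E
```

```text
marker [ 0.4345 -0.0879  0.015 ]
marker [ 0.4203 -0.1708  0.015 ]
marker [ 0.4047 -0.2534  0.015 ]
[ 0.66723176 -0.18326032  0.0640479 ] [[-0.0, 0.6], [0.2, -0.1], [-0.2, -0.2], [-0.1, -0.7], [-0.1, 0.1], [0.3, 0.2]]
top board n 935 [ 4.67602792e-03 -1.26004718e-05  3.24084201e-03] planefit [-0.00771602  0.00247757  0.00311987]
 clip -1 35 [-0.0025 -0.0406  0.0481] [-0.03  -0.048  0.026] [ 0.019 -0.034  0.063]
 clip 1 33 [-0.0035  0.0425  0.0495] [-0.031  0.035  0.026] [0.02  0.05  0.062]
 rail 135 [ 0.68506787 -0.18210136  0.19708697] [0.00484572 0.0584797  0.00413365]
 model rail [ 0.69118255 -0.18172422  0.193     ]
side board n 1195 [ 0.00176215 -0.01463323  0.00328104] planefit [0.00037791 0.00020752 0.00333789]
 clip -1 84 [-0.0007 -0.0436  0.0498] [-0.025 -0.052  0.026] [ 0.023 -0.031  0.064]
 clip 1 77 [-0.0014  0.0408  0.0495] [-0.027  0.033  0.026] [0.024 0.053 0.064]
 rail 149 [ 0.68607985 -0.1882965   0.19774438] [0.00449652 0.05711025 0.00249891]
 model rail [ 0.69118255 -0.18172422  0.193     ]
```

Emit:
arm_command(
  targets=[
    [[0,0,0,0,0,-0.162],[0,0,0,0,0,-0.162],[0,0,0,0,0,-0.162],[0,0,0,0,0,-0.162],[0,0,0,0,0,-0.162],[0,0,0,0,0,-0.162],[0,0,0,0,0,0]],
  ],
  jaw=0.07,
)

```text
clock: 0.98
position: [0.2539, -0.5709, 0.2453]
ee_rot: [-2.413, -2.011, -0.001]
force: [0.4, -0.6, 0.2]
width: 0.763
gripper_force: 0.0
```

Emit:
arm_command(
  targets=[
    [[0.047,0.01,-0.002,0,0,0],[0.047,0.01,-0.002,0,0,0],[0.047,0.01,-0.002,0,0,0],[0.047,0.01,0,0,0,0],[0.047,0.01,0,0,0,0],[0.047,0.01,0,0,0,0],[0.047,0.01,0,0,0,0],[0.047,0.011,0,0,0,0],[0.047,0.011,0,0,0,0],[0,0,0,0,0,0]],
  ],
)

```text
clock: 2.22
position: [0.4218, -0.1676, 0.252]
ee_rot: [-2.41, -2.015, -0.002]
force: [0.1, -1.1, 0.2]
width: 0.763
gripper_force: 0.0
```

```bash
cat >> h.py <<'E'
def err(s,tp,x,z):
    """shift (tool axes) and turn to the pose with tool x,z axes given"""
    z=np.array(z)/np.linalg.norm(z);x=np.array(x,float);x-=z*(x@z);x/=np.linalg.norm(x)
    T=np.stack([x,np.cross(z,x),z],1);C=R.from_rotvec(s["ee_rot"]).as_matrix()
    return ((np.array(tp)-s["position"])@C).round(4),R.from_matrix(C.T@T).as_rotvec().round(4)
E
python3 - <<'E'
from h import *
from cell import arm
s=arm.observe();print(s["clock"],s["position"],s["joints"].round(2),s["force"])
print(err(s,[.4197,-.171,.022],[.0298,.1655,0],[0,0,-1]))
E
```

```text
2.225 [ 0.42178756 -0.16760782  0.25199336] [ 0.64  0.19 -0.44  1.93  0.09  1.04 -0.01] [ 0.10194845 -1.14666238  0.16027108]
(array([-0.004 , -0.0016,  0.23  ]), array([ 0.0008, -0.0013,  0.0004]))
```

Emit:
arm_command(
  targets=[
    [[-0.002,-0.001,0.046,0,0,0],[-0.002,-0.001,0.046,0,0,0],[0,0,0.046,0,0,0],[0,0,0.03,0,0,0],[0,0,0,0,0,0]],
  ],
)

```text
clock: 2.85
position: [0.4159, -0.1752, 0.0821]
ee_rot: [-2.413, -2.006, 0.004]
force: [-0.2, -0.5, 0.9]
width: 0.767
gripper_force: 0.0
```

```bash
python3 - <<'E'
from h import *
from cell import arm
s=arm.observe();print(s["clock"],s["position"])
t=arm.get_image("top");d=arm.get_image("side");np.savez("side2.npz",**d);np.savez("top2.npz",**t)
print(proj(d,s["position"]),proj(t,s["position"]))
a=cv2.resize(d["pixels"][200:290,190:290,::-1],(666,600),interpolation=cv2.INTER_CUBIC)
cv2.imwrite("pics/side2.png",a)
E
```

```text
2.85 [ 0.41586086 -0.1752464   0.08206802]
[[239.61113579 233.62679182]] [[278.69304747 214.59732731]]
```

View pics/side2.png

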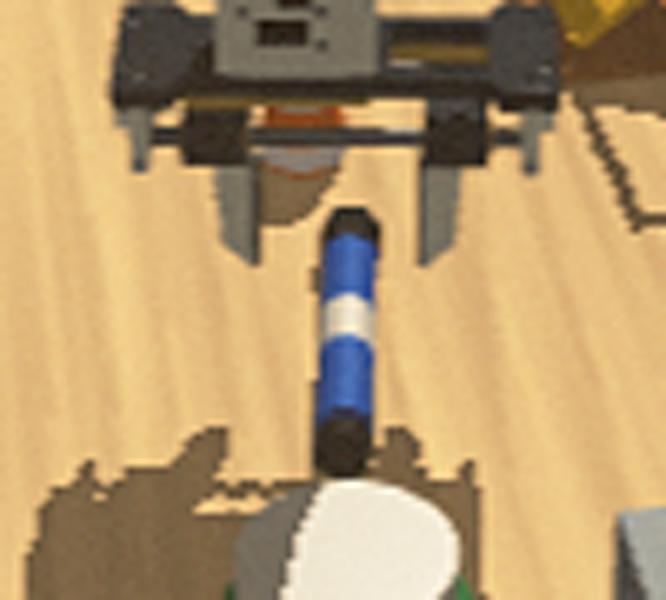

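The side crop shows the open fingers straddling the marker, with the tips at (258,262) and (425,262). The white band is at (347,315), and the marker's ends are at (350,210) and (343,470).

```bash
python3 - <<'E'
from h import *
from cell import arm
d=dict(np.load("side2.npz"));s=arm.observe()
cr=lambda a:np.array([190,200])+(np.array(a)+.5)/6.66-.5
print("tip mid by model",proj(d,s["position"]-[0,0,.019]),"seen",cr([341,263]))
print("band",unproj(d,cr([347,315]),.02),"cap",unproj(d,cr([350,212]),.018),"tail",unproj(d,cr([343,468]),.01))
print(err(s,[.4197,-.171,.022],[.0298,.1655,0],[0,0,-1]))
E
```

```text
tip mid by model [[240.3723737  238.24104677]] seen [240.77627628 239.06456456]
band [ 0.42417969 -0.1577709   0.02      ] cap [ 0.43898326 -0.07317456  0.018     ] tail [ 0.40730554 -0.25298748  0.01      ]
(array([0.0047, 0.0009, 0.0624]), array([ 0.0001,  0.0003, -0.0041]))
```

Emit:
arm_command(
  targets=[
    [[0.005,0.002,0.02,0,0,0],[0,0,0.02,0,0,0],[0,0,0.015,0,0,0],[0,0,0.005,0,0,0],[0,0,0,0,0,0]],
  ],
)

```text
clock: 3.58
position: [0.4208, -0.1705, 0.024]
ee_rot: [2.412, 2.012, 0.0]
force: [-0.4, 0.6, -0.2]
width: 0.764
gripper_force: 0.0
```

Emit:
arm_command(
  targets=[
    [[0,0,0,0,0,0],[0,0,0,0,0,0],[0,0,0,0,0,0],[0,0,0,0,0,0],[0,0,0,0,0,0],[0,0,0,0,0,0]],
  ],
  jaw=0.0,
  newtons=45,
)

```text
clock: 4.32
position: [0.4207, -0.1704, 0.0238]
ee_rot: [2.412, 2.013, 0.0]
force: [-0.5, -0.2, 1.7]
width: 0.267
gripper_force: 45.0
```

Emit:
arm_command(
  targets=[
    [[0,0,-0.04,0,0,0],[0,0,-0.055,0,0,0],[0,0,-0.055,0,0,0],[0,0,-0.055,0,0,0],[0,0,-0.02,0,0,0],[0,0,0,0,0,0]],
  ],
)

```text
clock: 5.08
position: [0.4212, -0.1706, 0.25]
ee_rot: [2.41, 2.01, 0.002]
force: [-0.1, 0.4, -1.5]
width: 0.27
gripper_force: 45.0
```

```bash
python3 - <<'E'
from h import *
from cell import arm
for n in("top","side"):
    P=np.load(n+"P.npy");o,M=board(.6655,-.1832,.064);B=(P-o)@M
    m=(abs(P[...,2]-.196)<.008)&(abs(B[...,1])<.1)&(abs(P[...,0]-.69)<.03);q=P[m];print("rail yaw",-np.polyfit(q[:,1],q[:,0],1)[0],np.polyval(np.polyfit(q[:,1],q[:,0],1),-.183))
    d=dict(np.load(n+"1.npz"))
    for sg in(-1,1):
        m=(abs(B[...,0])<.035)&(abs(B[...,1]-sg*.042)<.03)&(B[...,2]>.025)&(B[...,2]<.065);b=B[m];print((b.min(0)+b.max(0))/2)
s=arm.observe();M=board(.6655,-.1832,.064)[1];o=np.array([.6655,-.1832,.055])
print(s["position"])
t=o+M[:,2]*(.028+.011+.075);print("pre",t,err(s,t,M[:,1],-M[:,2]))
E
```

```text
rail yaw 0.06364961067062602 0.6852824133911022
[-0.00419802 -0.0416261   0.04580037]
[-0.00421642  0.04230029  0.04431228]
rail yaw 0.06411907736344553 0.6857402468174579
[ 0.00055128 -0.04169113  0.04595416]
[-0.00011188  0.04269923  0.04411579]
[ 0.42121166 -0.17061027  0.24996511]
pre [ 0.59545828 -0.1876888   0.14483323] (array([0.0146, 0.1742, 0.1056]), array([-0.6571,  0.0823, -0.2349]))
```

Emit:
arm_command(
  targets=[
    [[0,0,0,-0.131,0.0165,-0.047],[0,0,0,-0.131,0.0165,-0.047],[0,0,0,-0.131,0.0165,-0.047],[0,0,0,-0.131,0.0165,-0.047],[0,0,0,-0.131,0.0165,-0.047],[0,0,0,0,0,0],[0,0,0,0,0,0]],
  ],
)

```text
clock: 5.95
position: [0.4214, -0.163, 0.2469]
ee_rot: [1.894, 1.955, 0.59]
force: [0.5, 0.4, -1.0]
width: 0.272
gripper_force: 45.0
```

```bash
cat > e.py <<'E'
from h import *
from cell import arm
import sys
def go(h,x=.6655,y=-.1832):
    s=arm.observe();M=board(x,y,.064)[1];o=np.array([x,y,.055])
    print(s["clock"],s["joints"].round(2),"F(board)",(s["force"]@M).round(1),"TCP(board, rel axis)",(((s["position"]-o)@M)-[0,0,.039]).round(4))
    print(err(s,o+M[:,2]*(.039+h),M[:,1],-M[:,2]))
if __name__=="__main__": go(float(sys.argv[1]))
E
python3 e.py .075
```

```text
5.95 [ 0.91 -0.02 -0.42  2.32 -0.72  0.47  1.1 ] F(board) [-0.2  0.4 -1.1] TCP(board, rel axis) [-0.0728  0.0357  0.2614]
(array([-0.0353,  0.0941,  0.1767]), array([-0.1096, -0.0149, -0.0382]))
```

Emit:
arm_command(
  targets=[
    [[-0.005,0.015,0.029,0,0,0],[-0.006,0.016,0.029,0,0,0],[-0.006,0.016,0.029,0,0,0],[-0.006,0.016,0.03,0,0,0],[-0.006,0.016,0.03,0,0,0],[-0.006,0.016,0.03,0,0,0],[0,0,0,-0.055,-0.007,-0.019],[0,0,0,-0.055,-0.007,-0.019],[0,0,0,0,0,0],[0,0,0,0,0,0]],
  ],
)

```text
clock: 7.2
position: [0.5996, -0.1832, 0.1493]
ee_rot: [1.84, 1.941, 0.642]
force: [0.1, -0.2, -0.8]
width: 0.274
gripper_force: 45.0
```

```bash
python3 e.py .04
```

```text
7.2 [ 0.64  0.4  -0.36  2.14 -1.07  0.13  1.44] F(board) [-0.4 -0.2 -0.6] TCP(board, rel axis) [0.0062 0.0042 0.0758]
(array([-0.0052, -0.0042,  0.036 ]), array([-0.0537, -0.0246, -0.0194]))
```

Emit:
arm_command(
  targets=[
    [[-0.003,-0.002,0.01,-0.02,-0.01,-0.007],[-0.002,-0.002,0.01,-0.02,-0.01,-0.007],[0,0,0.005,-0.013,-0.005,-0.005],[0,0,0,0,0,0],[0,0,0,0,0,0]],
  ],
)

```text
clock: 7.82
position: [0.6156, -0.1951, 0.1438]
ee_rot: [1.806, 1.934, 0.648]
force: [-0.8, 0.3, -1.4]
width: 0.272
gripper_force: 45.0
```

```bash
python3 e.py .04; python3 -c "
from cell import arm
print([a for a in dir(arm) if a[0]!='_'])"
```

```text
7.825 [ 0.65  0.44 -0.36  2.12 -1.32  0.12  1.71] F(board) [-1.5  0.3 -0.6] TCP(board, rel axis) [ 0.0148 -0.0087  0.0621]
(array([ 0.0082, -0.0142,  0.0227]), array([-0.0302, -0.0171, -0.0015]))
['PlanningError', 'get_image', 'observe', 'sign_off', 'tip_reach']
```

```bash
cat > fk.py <<'E'
from h import *
from scipy.optimize import least_squares
import itertools
D=[([1.04941,.43521,.02497,1.57411,-.01162,1.13401,-.07511],[.25391,-.57056,.24495],[-3.0715,-.65257,.0007]),
([.64,.19,-.44,1.93,.09,1.04,-.01],[.42179,-.16761,.25199],[-2.41,-2.015,-.002]),
([.91,-.02,-.42,2.32,-.72,.47,1.10],[.4214,-.163,.2469],[1.894,1.955,.590]),
([.64,.40,-.36,2.14,-1.07,.13,1.44],[.5996,-.1832,.1493],[1.840,1.941,.642]),
([.65,.44,-.36,2.12,-1.32,.12,1.71],[.6156,-.1951,.1438],[1.806,1.934,.648])]
def fk(q,L,S,c):
    r=R.identity();p=np.zeros(3);r=R.from_euler('z',c[0])
    p=p+r.apply([0,0,L[0]])
    for i in range(7):
        r=r*R.from_euler('zyzyzyz'[i],S[i]*q[i])
        if i==1:p=p+r.apply([L[4],0,L[1]])
        if i==3:p=p+r.apply([-L[4],0,L[2]])
        if i==6:p=p+r.apply([0,0,L[3]])
    return p,r*R.from_euler('z',c[1])
def res(v,S,W=.3):
    e=[]
    for q,p,w in D:
        a,r=fk(q,v[:5],S,v[5:]);e+=list(a-p)+list(W*(R.from_rotvec(w).inv()*r).as_rotvec())
    return np.array(e)
if __name__=="__main__":
    out=[]
    for S in itertools.product([1,-1],[1],[1,-1],[1],[1,-1],[1],[1,-1]):
      for c0 in(0,2.3,-2.3):
       for c1 in(0,1.57,3.14,-1.57):
        s=least_squares(res,[.35,.4,.4,.2,0,c0,c1],args=(S,));out.append((s.cost,S,s.x))
    out.sort(key=lambda t:t[0])
    for o in out[:3]:print(o[0],o[1],o[2].round(4))
    print(res(out[0][2],out[0][1]).reshape(-1,6).round(3))
E
python3 fk.py
```

```text
0.0005505203103074828 (-1, 1, -1, 1, -1, 1, -1) [ 0.2225  0.5655  0.4119  0.3195  0.0049 -0.0719  1.5056]
0.000550520310307489 (-1, 1, -1, 1, -1, 1, -1) [ 0.2225  0.5655  0.4119  0.3195  0.0049 -0.0719  1.5056]
0.0005505203103074928 (-1, 1, -1, 1, -1, 1, -1) [ 0.2225  0.5655  0.4119  0.3195  0.0049 -0.0719  1.5056]
[[ 0.005  0.01  -0.002 -0.     0.     0.002]
 [ 0.012  0.013  0.002 -0.     0.001  0.   ]
 [ 0.004  0.006 -0.002  0.    -0.011  0.002]
 [-0.001 -0.007  0.003 -0.002 -0.014 -0.004]
 [-0.002 -0.008 -0.001 -0.    -0.012  0.001]]
```

```bash
cat > fk2.py <<'E'
from fk import *
from cell import arm
s=arm.observe();D[-1]=(s["joints"],s["position"],s["ee_rot"])
S=(-1,1,-1,1,-1,1,-1)
def fk2(q,v):
    v=np.asarray(v);r=R.from_euler('z',v[0]);p=np.array([0,0,v[2]])
    O={0:v[3:5],1:v[5:7],2:v[7:9],3:v[9:11],4:v[11:13],5:v[13:15]}
    Z={1:v[15],3:v[16],6:v[17]}
    for i in range(7):
        r=r*R.from_euler('zyzyzyz'[i],S[i]*q[i])
        if i in O:p=p+r.apply([*O[i],0])
        if i in Z:p=p+r.apply([0,0,Z[i]])
    return p,r*R.from_euler('z',v[1])
def res2(v):
    e=[]
    for q,p,w in D:
        a,r=fk2(q,v);e+=list(a-p)+list(.3*(R.from_rotvec(w).inv()*r).as_rotvec())
    return np.r_[e,.02*v[3:15]]
def fit():
    return least_squares(res2,[-.07,1.5,.22]+[0]*12+[.56,.41,.32]).x
if __name__=="__main__":
    v=fit();print(v.round(3));print(res2(v)[:30].reshape(-1,6).round(4))
E
python3 fk2.py
```

```text
[ 1.000e-03  1.572e+00  2.520e-01 -2.600e-02 -3.100e-02  3.100e-02
 -3.100e-02 -1.600e-02  1.000e-03 -5.000e-02  1.000e-03  1.900e-02
  3.000e-03 -6.000e-03  3.000e-03  5.300e-01  4.320e-01  3.260e-01]
[[-0.0001 -0.      0.     -0.     -0.      0.0003]
 [ 0.      0.0002 -0.0001 -0.0002  0.0005 -0.0017]
 [-0.0005 -0.0004 -0.0001  0.0005  0.0004  0.0033]
 [ 0.0005  0.0003  0.0011 -0.0014 -0.0012 -0.0022]
 [-0.0001  0.0001 -0.0009  0.      0.0001  0.0003]]
```

```bash
cat > ik.py <<'E'
from fk2 import *
lo=np.array([-2.62,-.44,-1.27,.08,-1.32,.12,-2.74]);hi=np.array([2.62,2.09,1.32,2.57,4.46,2,2.74])
V=fit()
def pose(h,tilt=38,flip=1,x=.6655,y=-.1832):
    M=board(x,y,.064)[1];o=np.array([x,y,.055])
    ax=o+M[:,2]*(.028+h)
    # tool rotated about marker axis by tilt-38: z=-n at 38
    z=R.from_rotvec(-M[:,1]*np.radians(tilt-38)).apply(-M[:,2]);xx=M[:,1]*flip
    return ax-.011*z,R.from_matrix(np.stack([xx,np.cross(z,xx),z],1))
def ik(p,r,q0,w=.003,m=.03):
    f=lambda q:np.r_[(fk2(q,V)[0]-p),.3*(r.inv()*fk2(q,V)[1]).as_rotvec(),w*.02*(q-q0)]
    s=least_squares(f,np.clip(q0,lo+m+.01,hi-m-.01),bounds=(lo+m,hi-m));return s.x,np.linalg.norm(f(s.x)[:6])
if __name__=="__main__":
    rng=np.random.default_rng(0);q=arm.observe()["joints"]
    for tilt in(38,42,46):
      for flip in(1,-1):
        b=[]
        for k in range(14):
            g=rng.uniform([.2,.2,-1,1.6,-1,.2,-2],[1.2,.8,1,2.3,4.2,.6,2]) 
            a,e=ik(*pose(0,tilt,flip),g)
            if e<.001:b.append(a)
        print(tilt,flip,pose(0,tilt,flip)[1].as_matrix()[:,2].round(2))
        for a in sorted(b,key=lambda a:abs(a-q).max())[:5]:print("  ",a.round(2))
E
python3 ik.py
```

```text
38 1 [ 0.61  0.04 -0.79]
   [ 1.1   0.91 -1.23  2.04  1.76  0.58 -1.12]
   [ 1.09  0.9  -1.21  2.04  1.76  0.56 -1.14]
   [ 1.05  0.84 -1.12  2.05  1.78  0.48 -1.2 ]
   [ 1.03  0.81 -1.08  2.05  1.79  0.44 -1.22]
   [ 0.95  0.73 -0.94  2.07  1.87  0.34 -1.35]
38 -1 [ 0.61  0.04 -0.79]
   [ 0.94  0.73 -0.93  2.07  1.88  0.33  1.77]
   [ 0.86  0.67 -0.8   2.09  2.02  0.25  1.58]
   [ 0.82  0.64 -0.73  2.1   2.15  0.21  1.43]
   [ 0.8   0.63 -0.71  2.1   2.21  0.2   1.36]
   [ 0.75  0.61 -0.64  2.12  2.4   0.17  1.16]
42 1 [ 0.67  0.04 -0.74]
   [ 1.13  0.93 -1.23  2.09  1.96  0.56 -1.29]
   [ 1.13  0.93 -1.23  2.09  1.96  0.56 -1.29]
   [ 1.12  0.91 -1.21  2.09  1.97  0.55 -1.31]
   [ 1.11  0.91 -1.2   2.1   1.98  0.53 -1.32]
   [ 1.05  0.82 -1.07  2.11  2.08  0.43 -1.48]
42 -1 [ 0.67  0.04 -0.74]
   [ 1.12  0.91 -1.21  2.1   1.97  0.54  1.83]
   [ 1.05  0.82 -1.07  2.11  2.07  0.43  1.66]
   [ 0.93  0.71 -0.86  2.14  2.36  0.31  1.29]
   [ 0.83  0.65 -0.72  2.16  2.67  0.27  0.93]
   [ 0.75  0.61 -0.6   2.18  2.94  0.26  0.64]
46 1 [ 0.72  0.05 -0.69]
   [ 1.15  0.95 -1.23  2.14  2.17  0.57 -1.45]
   [ 1.15  0.95 -1.22  2.14  2.18  0.56 -1.47]
   [ 1.14  0.92 -1.19  2.15  2.2   0.54 -1.51]
   [ 1.13  0.91 -1.17  2.15  2.23  0.52 -1.54]
   [ 1.09  0.85 -1.09  2.16  2.32  0.47 -1.67]
46 -1 [ 0.72  0.05 -0.69]
   [ 1.05  0.81 -1.03  2.17  2.4   0.44  1.35]
   [ 1.04  0.8  -1.01  2.17  2.43  0.43  1.32]
   [ 0.95  0.72 -0.86  2.19  2.67  0.38  1.01]
   [ 0.85  0.66 -0.7   2.21  2.95  0.36  0.69]
   [ 0.79  0.63 -0.62  2.22  3.08  0.37  0.53]
```

```bash
cat > sim.py <<'E'
from ik import *
def jac(q):
    p,r=fk2(q,V);J=np.zeros((6,7))
    for i in range(7):
        a,b=fk2(q+np.eye(7)[i]*1e-5,V);J[:3,i]=(a-p)/1e-5;J[3:,i]=(b*r.inv()).as_rotvec()/1e-5
    return J
def step(q,p,r,n=1):
    for _ in range(n):
        a,b=fk2(q,V);e=np.r_[p-a,(r*b.inv()).as_rotvec()];fr=np.ones(7,bool)
        for _ in range(3):
            J=jac(q)*fr;dq=J.T@np.linalg.solve(J@J.T+1e-4*np.eye(6),e)
            bad=((q+dq<lo)|(q+dq>hi))&fr
            if not bad.any():break
            fr&=~bad
        q=np.clip(q+dq*fr,lo,hi)
    return q,e
def track(q,p0,r0,p1,r1,N=20):
    w=(r0.inv()*r1).as_rotvec()
    for k in range(1,N+1):q,e=step(q,p0+(p1-p0)*k/N,r0*R.from_rotvec(w*k/N),2)
    return q,e
if __name__=="__main__":
    # replay
    q=np.array(D[0][0]);p=np.array(D[0][1]);r=R.from_rotvec(D[0][2])
    q,e=track(q,p,r,p,r*R.from_rotvec([0,0,-.972]));r=fk2(q,V)[1]
    q,e=track(q,p,r,D[1][1],R.from_rotvec(D[1][2]));print("replay",q.round(2),"actual",D[1][0])
    p,r=fk2(q,V);q,e=track(q,p,r,D[2][1],R.from_rotvec(D[2][2]));print("replay",q.round(2),"actual",D[2][0])
    for g in([.8,.4,-.7,2.05,1.4,.6,-.7],[.8,.3,-.7,2.0,1.0,.8,-.5],[.7,.3,-.45,2.0,1.2,.6,-.6],[.7,.3,-.45,2.0,1.6,.4,-1.]):
        q=np.array(D[1][0])
        P,Q=fk2(q,V);p,r=fk2(np.array(g),V);print(g,p.round(3),"x",r.as_matrix()[:,0].round(2),"z",r.as_matrix()[:,2].round(2))
        q,_=track(q,P,Q,p,r);print("  W2",q.round(2))
        for t in(40,44):
            a=pose(.07,t);q2,e=track(q,p,r,*a,40);print("  pre",t,q2.round(2),e.round(3))
            q3,e=track(q2,*a,*pose(0,t));print("   home",q3.round(2),e.round(3))
E
python3 sim.py
```

```text
replay [ 0.65  0.19 -0.45  1.93  0.1   1.04 -0.02] actual [0.64, 0.19, -0.44, 1.93, 0.09, 1.04, -0.01]
replay [ 0.98 -0.01 -0.49  2.31 -0.72  0.47  1.11] actual [0.91, -0.02, -0.42, 2.32, -0.72, 0.47, 1.1]
[0.8, 0.4, -0.7, 2.05, 1.4, 0.6, -0.7] [ 0.574 -0.323  0.206] x [-0.1   0.84 -0.54] z [ 0.45 -0.44 -0.77]
  W2 [ 0.36  0.3  -0.14  2.11  1.28  0.38 -0.66]
  pre 40 [ 1.04  0.57 -0.94  2.15  1.88  0.21 -1.41] [-0.     0.    -0.    -0.     0.001  0.   ]
   home [ 0.99  0.76 -0.99  2.09  2.    0.37 -1.46] [ 0. -0.  0.  0.  0.  0.]
  pre 44 [ 1.14  0.65 -1.06  2.2   2.18  0.3  -1.65] [-0.  0. -0. -0.  0.  0.]
   home [ 1.05  0.81 -1.04  2.14  2.25  0.42 -1.65] [ 0. -0.  0.  0. -0.  0.]
[0.8, 0.3, -0.7, 2.0, 1.0, 0.8, -0.5] [ 0.503 -0.322  0.245] x [ 0.04  0.87 -0.5 ] z [ 0.25 -0.49 -0.84]
  W2 [ 0.47  0.22 -0.29  2.04  0.87  0.69 -0.41]
  pre 40 [ 1.05  0.59 -0.97  2.15  1.84  0.23 -1.37] [-0.     0.    -0.001 -0.     0.002  0.001]
   home [ 1.    0.78 -1.01  2.09  1.98  0.38 -1.43] [ 0. -0.  0.  0.  0.  0.]
  pre 44 [ 1.17  0.68 -1.12  2.19  2.1   0.33 -1.55] [-0.     0.    -0.    -0.
[... 370 characters left out ...]
-1.01  2.09  1.99  0.38 -1.44] [ 0. -0.  0.  0.  0.  0.]
  pre 44 [ 1.15  0.66 -1.09  2.19  2.13  0.32 -1.59] [-0.     0.    -0.    -0.     0.001  0.   ]
   home [ 1.06  0.83 -1.07  2.14  2.21  0.44 -1.6 ] [ 0. -0.  0.  0. -0.  0.]
[0.7, 0.3, -0.45, 2.0, 1.6, 0.4, -1.0] [ 0.617 -0.381  0.302] x [ 0.11  0.84 -0.54] z [ 0.6  -0.49 -0.63]
  W2 [ 0.36  0.25 -0.04  2.05  1.62  0.28 -1.08]
  pre 40 [ 0.99  0.54 -0.88  2.16  1.99  0.17 -1.54] [-0.  0. -0. -0.  0.  0.]
   home [ 0.95  0.73 -0.92  2.1   2.08  0.32 -1.57] [ 0. -0.  0.  0. -0.  0.]
  pre 44 [ 1.09  0.61 -1.    2.21  2.32  0.26 -1.81] [-0. -0. -0. -0.  0.  0.]
   home [ 1.    0.76 -0.96  2.15  2.36  0.38 -1.8 ] [ 0. -0.  0.  0. -0.  0.]
```

```bash
cat > rows.py <<'E'
from sim import *
def axes(x,z):
    z=np.array(z,float)/np.linalg.norm(z);x=np.array(x,float);x-=z*(x@z);x/=np.linalg.norm(x)
    return R.from_matrix(np.stack([x,np.cross(z,x),z],1))
def rows(p1,r1,N,show=True):
    s=arm.observe();p0=s["position"];r0=R.from_rotvec(s["ee_rot"])
    print(s["clock"],s["joints"].round(2),p0.round(4))
    w=((r0.inv()*r1).as_rotvec()/N).round(3);d=(p1-p0)/N;o=[]
    for k in range(N):o.append([*(r0*R.from_rotvec(w*k)).inv().apply(d).round(3).tolist(),*w.tolist()])
    print(o)
    q=s["joints"].copy();mx=0;r=r0;p=p0
    for a in o:
        p=p+r.apply(a[:3]);r=r*R.from_rotvec(a[3:]);n,e=step(q,p,r,3);mx=np.maximum(mx,abs(n-q)/.125);q=n
    print("pred",q.round(2),"err",e.round(3),"vmax",mx.round(2), "lim",(.7*np.array([2.22,2.22,3.01,3.01,3.14,3.14,3.14])).round(2))
E
python3 - <<'E'
from rows import *
rows(np.array([.46,-.19,.25]),axes([.12,.98,0],[0,0,-1]),10)
E
```

```text
7.825 [ 0.65  0.44 -0.36  2.12 -1.32  0.12  1.71] [ 0.6156 -0.1951  0.1438]
[[0.002, -0.006, -0.018, 0.063, -0.008, 0.018], [0.002, -0.007, -0.017, 0.063, -0.008, 0.018], [0.001, -0.008, -0.017, 0.063, -0.008, 0.018], [0.001, -0.01, -0.016, 0.063, -0.008, 0.018], [0.001, -0.011, -0.016, 0.063, -0.008, 0.018], [0.0, -0.011, -0.015, 0.063, -0.008, 0.018], [0.0, -0.012, -0.014, 0.063, -0.008, 0.018], [-0.0, -0.013, -0.013, 0.063, -0.008, 0.018], [-0.001, -0.014, -0.012, 0.063, -0.008, 0.018], [-0.001, -0.015, -0.012, 0.063, -0.008, 0.018]]
pred [-0.31  0.19  0.72  1.96 -0.14  1.04  0.35] err [ 0. -0. -0.  0.  0.  0.] vmax [2.93 0.76 3.65 0.27 1.89 1.39 2.11] lim [1.55 1.55 2.11 2.11 2.2  2.2  2.2 ]
```

Emit:
arm_command(
  targets=[
    [[0.002,-0.006,-0.018,0.063,-0.008,0.018],[0.002,-0.007,-0.017,0.063,-0.008,0.018],[0.001,-0.008,-0.017,0.063,-0.008,0.018],[0.001,-0.01,-0.016,0.063,-0.008,0.018],[0.001,-0.011,-0.016,0.063,-0.008,0.018],[0,-0.011,-0.015,0.063,-0.008,0.018],[0,-0.012,-0.014,0.063,-0.008,0.018],[0,-0.013,-0.013,0.063,-0.008,0.018],[-0.001,-0.014,-0.012,0.063,-0.008,0.018],[-0.001,-0.015,-0.012,0.063,-0.008,0.018]],
  ],
)

```text
clock: 9.07
position: [0.4662, -0.191, 0.2381]
ee_rot: [2.319, 2.084, 0.025]
force: [-0.3, -0.0, -2.0]
width: 0.27
gripper_force: 45.0
```

```bash
python3 - <<'E'
from rows import *
s=arm.observe();print(s["force"],s["width"])
t=axes([.04,.87,-.5],[.25,-.49,-.84]);p=np.array([.48,-.28,.26])
rows(p,t,8)
q=s["joints"];q,_=track(q,s["position"],R.from_rotvec(s["ee_rot"]),p,t);print(q.round(2))
a=pose(.07,42);q,e=track(q,p,t,*a,40);print(q.round(2),e.round(3));q,e=track(q,*a,*pose(0,42));print(q.round(2),e.round(3))
E
```

```text
[-0.27772482 -0.01825801 -1.95220617] 0.2698377063922346
9.075 [-0.28  0.26  0.7   1.94 -0.2   0.99  0.41] [ 0.4662 -0.191   0.2381]
[[-0.011, 0.003, -0.003, -0.032, -0.062, -0.017], [-0.011, 0.003, -0.002, -0.032, -0.062, -0.017], [-0.011, 0.003, -0.001, -0.032, -0.062, -0.017], [-0.011, 0.003, -0.0, -0.032, -0.062, -0.017], [-0.011, 0.002, 0.001, -0.032, -0.062, -0.017], [-0.011, 0.002, 0.001, -0.032, -0.062, -0.017], [-0.011, 0.002, 0.002, -0.032, -0.062, -0.017], [-0.011, 0.002, 0.003, -0.032, -0.062, -0.017]]
pred [-0.66  0.14  0.9   2.19  0.63  0.57 -0.24] err [-0.  0. -0.  0.  0. -0.] vmax [0.4  0.2  0.32 0.29 1.12 0.45 0.94] lim [1.55 1.55 2.11 2.11 2.2  2.2  2.2 ]
[-0.65  0.14  0.9   2.19  0.64  0.57 -0.24]
[ 1.21  0.67 -1.06  2.19  2.08  0.26 -1.48] [-0.     0.    -0.    -0.     0.001  0.   ]
[ 1.12  0.85 -1.05  2.13  2.18  0.4  -1.5 ] [ 0. -0.  0.  0. -0.  0.]
```

```bash
cat > search.py <<'E'
from rows import *
s=arm.observe();P0=s["position"];R0=R.from_rotvec(s["ee_rot"])
def tr(q,p0,r0,p1,r1,N=20):
    w=(r0.inv()*r1).as_rotvec();mx=0
    for k in range(1,N+1):
        n,e=step(q,p0+(p1-p0)*k/N,r0*R.from_rotvec(w*k/N),2);mx=max(mx,abs(n-q).max());q=n
    return q,np.linalg.norm(e),mx
out=[]
for wx,wy in[(0,0),(-.3,-.5),(0,-.6),(0,-.9),(-.5,-.8),(-.7,-.5),(.3,-.7),(0,.6),(-.3,.5),(-.5,.8)]:
  for p in([.48,-.28,.26],[.45,-.18,.28],[.5,-.1,.28]):
    p=np.array(p);r=R0*R.from_rotvec([wx,wy,0])
    q,e0,m0=tr(s["joints"].copy(),P0,R0,p,r);a=pose(.07,42);q2,e1,m1=tr(q,p,r,*a,40);q3,e2,m2=tr(q2,*a,*pose(0,42))
    out.append((max(m0,m1,m2)+10*(e0+e1+e2),wx,wy,p,q.round(2),q2.round(2),q3.round(2),m0,m1,e2))
out.sort(key=lambda t:t[0])
for o in out[:4]:print(*o)
E
python3 search.py
```

```text
0.1562527163534982 -0.5 -0.8 [ 0.45 -0.18  0.28] [-0.95  0.15  0.61  2.42  1.21  0.95 -1.4 ] [ 0.95  0.51 -0.69  2.2   3.2   0.13 -2.7 ] [ 0.79  0.63 -0.56  2.15  3.17  0.23 -2.67] 0.1121897436919988 0.11022359415044347 4.332016075963091e-05
0.15978510771848664 -0.5 -0.8 [ 0.5  -0.1   0.28] [-1.12  0.29  0.7   2.27  1.03  0.96 -1.32] [ 0.95  0.51 -0.69  2.2   3.19  0.13 -2.69] [ 0.79  0.63 -0.56  2.15  3.16  0.23 -2.66] 0.10960485526436822 0.11858901228061036 4.3106772685685845e-05
0.17133303204739003 -0.5 -0.8 [ 0.48 -0.28  0.26] [-0.94  0.32  1.06  2.41  1.52  0.54 -1.45] [ 0.96  0.51 -0.7   2.2   3.17  0.13 -2.67] [ 0.8   0.64 -0.57  2.15  3.14  0.23 -2.64] 0.12220592049455292 0.0835535798371102 4.271484218252101e-05
0.17838113779803025 -0.7 -0.5 [ 0.5  -0.1   0.28] [-0.84  0.03  0.41  2.44  1.35  0.8  -1.62] [ 0.95  0.51 -0.68  2.2   3.23  0.13 -2.74] [ 0.78  0.63 -0.55  2.15  3.19  0.23 -2.7 ] 0.128829726363543 0.10190315221889854 4.38959009492926e-05
```

Emit:
arm_command(
  targets=[
    [[-0.011,0.003,-0.003,-0.032,-0.062,-0.017],[-0.011,0.003,-0.002,-0.032,-0.062,-0.017],[-0.011,0.003,-0.001,-0.032,-0.062,-0.017],[-0.011,0.003,0,-0.032,-0.062,-0.017],[-0.011,0.002,0.001,-0.032,-0.062,-0.017],[-0.011,0.002,0.001,-0.032,-0.062,-0.017],[-0.011,0.002,0.002,-0.032,-0.062,-0.017],[-0.011,0.002,0.003,-0.032,-0.062,-0.017]],
  ],
)

```text
clock: 10.07
position: [0.4819, -0.279, 0.2593]
ee_rot: [1.801, 1.85, -0.241]
force: [0.5, -0.7, -1.0]
width: 0.273
gripper_force: 45.0
```

```bash
python3 - <<'E'
from rows import *
rows(*pose(.1,43),14)
s=arm.observe();q=s["joints"].copy();a=pose(.1,43);p=s["position"];r=R.from_rotvec(s["ee_rot"]);w=(r.inv()*a[1]).as_rotvec()
for k in range(1,29):
    q,e=step(q,p+(a[0]-p)*k/28,r*R.from_rotvec(w*k/28),2);print(k,q.round(2)) if k%3==1 else 0
E
```

```text
10.075 [-0.65  0.15  0.91  2.18  0.61  0.57 -0.21] [ 0.4819 -0.279   0.2593]
[[0.009, 0.006, 0.004, -0.035, 0.036, 0.011], [0.009, 0.005, 0.005, -0.035, 0.036, 0.011], [0.009, 0.005, 0.005, -0.035, 0.036, 0.011], [0.009, 0.005, 0.006, -0.035, 0.036, 0.011], [0.009, 0.005, 0.006, -0.035, 0.036, 0.011], [0.009, 0.004, 0.007, -0.035, 0.036, 0.011], [0.008, 0.004, 0.007, -0.035, 0.036, 0.011], [0.008, 0.004, 0.008, -0.035, 0.036, 0.011], [0.008, 0.003, 0.008, -0.035, 0.036, 0.011], [0.008, 0.003, 0.008, -0.035, 0.036, 0.011], [0.007, 0.002, 0.009, -0.035, 0.036, 0.011], [0.007, 0.002, 0.009, -0.035, 0.036, 0.011], [0.007, 0.002, 0.009, -0.035, 0.036, 0.011], [0.006, 0.001, 0.01, -0.035, 0.036, 0.011]]
pred [ 0.99  0.36 -0.65  2.17 -1.31  0.13  1.79] err [-0.003  0.019 -0.035 -0.01  -0.021 -0.01 ] vmax [1.95 0.43 2.02 0.22 6.01 0.48 6.01] lim [1.55 1.55 2.11 2.11 2.2  2.2  2.2 ]
1 [-0.64  0.15  0.9   2.18  0.59  0.54 -0.2 ]
4 [-0.58  0.14  0.87  2.2   0.52  0.45 -0.13]
7 [-0.51  0.14  0.81  2.22  0.41  0.36 -0.04]
10 [-0.38  0.15  0.71  2.24  0.26  0.28  0.1 ]
13 [-0.19  0.16  0.52  2.25  0.07  0.2   0.28]
16 [ 0.09  0.18  0.23  2.25 -0.14  0.13  0.49]
19 [ 0.1   0.21  0.26  2.27 -1.14  0.13  1.49]
22 [ 0.44  0.24 -0.1   2.24 -1.32  0.12  1.69]
25 [ 0.76  0.29 -0.43  2.2  -1.32  0.12  1.73]
28 [ 1.    0.37 -0.67  2.17 -1.32  0.12  1.79]
```

```bash
cat > s2.py <<'E'
from search import tr
from rows import *
s=arm.observe();P0=s["position"];R0=R.from_rotvec(s["ee_rot"]);Q=s["joints"];out=[]
for q1,q3 in((-.65,.91),(-.2,.45),(.3,-.1)):
 for q5 in(1.2,1.6,2.0,2.5):
  for q6 in(.35,.6):
    for q4 in(2.18,):
      g=Q.copy();g[[0,2,4,5,6]]=q1,q3,q5,q6,.4-q5
      p,r=fk2(g,V)
      p=np.array([.5,-.22,.27])
      q,e0,m0=tr(Q.copy(),P0,R0,p,r);a=pose(.09,43);q2,e1,m1=tr(q,p,r,*a,40);q3_,e2,m2=tr(q2,*a,*pose(0,43))
      out.append((max(m0,m1,m2)+10*(e0+e1+e2),g.round(2),r.as_rotvec().round(3),q.round(2),q2.round(2),q3_.round(2),round(m0,2),round(m1,2)))
out.sort(key=lambda t:t[0])
for o in out[:5]:print(*o)
E
sed -i 's/^out=\[\]/if __name__!="__main__":raise SystemExit\nout=[]/' search.py
python3 - <<'E'
t=open('search.py').read();i=t.index('if __name__');open('search.py','w').write(t[:i])
E
python3 s2.py
```

```text
0.10880720193149174 [-0.65  0.15  0.91  2.18  1.2   0.35 -0.8 ] [ 1.584  1.648 -0.047] [-0.98  0.06  1.    2.42  1.52  0.53 -1.3 ] [ 1.01  0.48 -0.76  2.22  3.19  0.13 -2.7 ] [ 0.79  0.64 -0.58  2.16  3.14  0.26 -2.65] 0.06 0.09
0.12033881744617331 [ 0.3   0.15 -0.1   2.18  1.6   0.35 -1.2 ] [1.572 1.633 0.124] [-0.87 -0.01  0.95  2.48  1.85  0.45 -1.57] [ 1.01  0.48 -0.75  2.22  3.23  0.13 -2.74] [ 0.78  0.63 -0.56  2.16  3.17  0.26 -2.68] 0.08 0.1
0.12376451227406104 [-0.2   0.15  0.45  2.18  1.6   0.35 -1.2 ] [1.547 1.586 0.032] [-0.95  0.07  0.98  2.49  1.82  0.53 -1.63] [ 1.01  0.48 -0.75  2.22  3.23  0.13 -2.74] [ 0.78  0.63 -0.56  2.16  3.17  0.26 -2.68] 0.08 0.1
0.12572834209078382 [ 0.3   0.15 -0.1   2.18  1.6   0.6  -1.2 ] [ 1.59   1.473 -0.13 ] [-1.11  0.26  1.09  2.44  1.59  0.57 -1.58] [ 1.01  0.48 -0.75  2.22  3.23  0.13 -2.74] [ 0.78  0.63 -0.56  2.16  3.17  0.26 -2.68] 0.07 0.1
0.13329871759843412 [-0.65  0.15  0.91  2.18  1.6   0.35 -1.2 ] [1.498 1.548 0.002] [-0.97  0.14  0.97  2.52  1.94  0.58 -1.79] [ 1.01  0.48 -0.75  2.22  3.23  0.13 -2.74] [ 0.78  0.63 -0.56  2.16  3.17  0.26 -2.68] 0.09 0.11
```

```bash
python3 - <<'E'
from search import tr
from rows import *
s=arm.observe();P0=s["position"];R0=R.from_rotvec(s["ee_rot"]);Q=s["joints"]
p=np.array([.5,-.22,.27]);r=R.from_rotvec([1.584,1.648,-.047])
print(r.as_matrix()[:,[0,2]].T.round(2))
rows(p,r,6)
q,e0,m0=tr(Q.copy(),P0,R0,p,r)
for t in(43,46,50):
  for h in(.06,.09):
    a=pose(h,t);q2,e1,m1=tr(q,p,r,*a,40);q3,e2,m2=tr(q2,*a,*pose(0,t));print(t,h,q2.round(2),q3.round(2),e1,e2,m1,m2)
E
```

```text
[[ 0.14  0.81 -0.57]
 [ 0.52 -0.55 -0.66]]
10.075 [-0.65  0.15  0.91  2.18  0.61  0.57 -0.21] [ 0.4819 -0.279   0.2593]
[[0.008, 0.004, -0.006, -0.051, -0.021, 0.009], [0.008, 0.004, -0.005, -0.051, -0.021, 0.009], [0.008, 0.005, -0.005, -0.051, -0.021, 0.009], [0.008, 0.005, -0.005, -0.051, -0.021, 0.009], [0.008, 0.005, -0.005, -0.051, -0.021, 0.009], [0.007, 0.005, -0.005, -0.051, -0.021, 0.009]]
pred [-1.01  0.07  1.03  2.42  1.53  0.52 -1.3 ] err [ 0. -0. -0.  0.  0.  0.] vmax [0.65 0.21 0.33 0.36 1.34 0.27 1.59] lim [1.55 1.55 2.11 2.11 2.2  2.2  2.2 ]
43 0.06 [ 0.91  0.52 -0.67  2.21  3.21  0.18 -2.73] [ 0.78  0.63 -0.56  2.16  3.18  0.26 -2.69] 0.0006927661065243035 3.1745495220331155e-05 0.08233261792128385 0.008164994576177698
43 0.09 [ 1.01  0.48 -0.76  2.22  3.19  0.13 -2.7 ] [ 0.79  0.64 -0.58  2.16  3.14  0.26 -2.65] 0.0007281479302095982 7.20367363292518e-05 0.09291688976111312 0.015216438726763926
46 0.06 [ 0.94  0.55 -0.69  2.24  3.26  0.27 -2.74] [ 0.82  0.66 -0.59  2.19  3.21  0.35 -2.69] 0.0007353013574190725 3.229791961620618e-05 0.08144503890787425 0.007905424853256404
46 0.09 [ 1.04  0.5  -0.78  2.25  3.26  0.21 -2.74] [ 0.83  0.66 -0.6   2.19  3.19  0.35 -2.66] 0.0007509461654940116 7.401571547182953e-05 0.08674819720508856 0.015024867571756806
50 0.06 [ 0.98  0.59 -0.71  2.28  3.3   0.39 -2.73] [ 0.86  0.71 -0.62  2.22  3.25  0.46 -2.67] 0.0007318456085143588 3.1676756810470866e-05 0.09080718672629975 0.007264108692014881
50 0.09 [ 1.08  0.55 -0.8   2.29  3.3   0.33 -2.73] [ 0.88  0.71 -0.64  2.22  3.23  0.46 -2.64] 0.0007446336339136288 7.298154759990882e-05 0.1179702525474634 0.013802507640525485
```

Emit:
arm_command(
  targets=[
    [[0.008,0.004,-0.006,-0.051,-0.021,0.009],[0.008,0.004,-0.005,-0.051,-0.021,0.009],[0.008,0.005,-0.005,-0.051,-0.021,0.009],[0.008,0.005,-0.005,-0.051,-0.021,0.009],[0.008,0.005,-0.005,-0.051,-0.021,0.009],[0.007,0.005,-0.005,-0.051,-0.021,0.009],[0,0,0,0,0,0]],
  ],
)

```text
clock: 10.95
position: [0.4996, -0.2185, 0.2677]
ee_rot: [1.585, 1.652, -0.046]
force: [0.4, -0.5, -0.8]
width: 0.267
gripper_force: 45.0
```

```bash
python3 - <<'E'
from rows import *
rows(*pose(.09,46),20)
s=arm.observe();q=s["joints"].copy();a=pose(.09,46);p=s["position"];r=R.from_rotvec(s["ee_rot"]);w=(r.inv()*a[1]).as_rotvec()
for k in range(1,21):
    q,e=step(q,p+(a[0]-p)*k/20,r*R.from_rotvec(w*k/20),2);print(k,q.round(2)) if k%3==1 else 0
E
```

```text
10.95 [-0.98  0.05  0.98  2.43  1.52  0.54 -1.29] [ 0.4996 -0.2185  0.2677]
[[0.005, 0.001, 0.005, -0.011, 0.03, 0.012], [0.005, 0.001, 0.005, -0.011, 0.03, 0.012], [0.005, 0.001, 0.005, -0.011, 0.03, 0.012], [0.005, 0.001, 0.006, -0.011, 0.03, 0.012], [0.004, 0.001, 0.006, -0.011, 0.03, 0.012], [0.004, 0.001, 0.006, -0.011, 0.03, 0.012], [0.004, 0.0, 0.006, -0.011, 0.03, 0.012], [0.004, 0.0, 0.006, -0.011, 0.03, 0.012], [0.004, 0.0, 0.006, -0.011, 0.03, 0.012], [0.003, 0.0, 0.006, -0.011, 0.03, 0.012], [0.003, -0.0, 0.006, -0.011, 0.03, 0.012], [0.003, -0.0, 0.007, -0.011, 0.03, 0.012], [0.003, -0.0, 0.007, -0.011, 0.03, 0.012], [0.003, -0.0, 0.007, -0.011, 0.03, 0.012], [0.003, -0.0, 0.007, -0.011, 0.03, 0.012], [0.002, -0.001, 0.007, -0.011, 0.03, 0.012], [0.002, -0.001, 0.007, -0.011, 0.03, 0.012], [0.002, -0.001, 0.007, -0.011, 0.03, 0.012], [0.002, -0.001, 0.007, -0.011, 0.03, 0.012], [0.001, -0.001, 0.007, -0.011, 0.03, 0.012]]
pred [ 1.04  0.51 -0.78  2.25  3.24  0.22 -2.73] err [ 0.  0. -0.  0.  0. -0.] vmax [1.61 0.36 1.63 0.16 1.43 0.5  1.43] lim [1.55 1.55 2.11 2.11 2.2  2.2  2.2 ]
1 [-0.96  0.06  0.99  2.43  1.55  0.49 -1.32]
4 [-0.87  0.09  1.    2.43  1.74  0.31 -1.48]
7 [-0.62  0.13  0.82  2.42  2.18  0.18 -1.91]
10 [-0.11  0.16  0.33  2.4   2.68  0.17 -2.4 ]
13 [ 0.41  0.23 -0.17  2.35  2.96  0.2  -2.64]
16 [ 0.77  0.33 -0.53  2.31  3.1   0.21 -2.7 ]
19 [ 0.99  0.46 -0.73  2.27  3.21  0.22 -2.72]
```

Emit:
arm_command(
  targets=[
    [[0.005,0.001,0.005,-0.011,0.03,0.012],[0.005,0.001,0.005,-0.011,0.03,0.012],[0.005,0.001,0.005,-0.011,0.03,0.012],[0.005,0.001,0.006,-0.011,0.03,0.012],[0.004,0.001,0.006,-0.011,0.03,0.012],[0.004,0.001,0.006,-0.011,0.03,0.012],[0.004,0,0.006,-0.011,0.03,0.012],[0.004,0,0.006,-0.011,0.03,0.012],[0.004,0,0.006,-0.011,0.03,0.012],[0.003,0,0.006,-0.011,0.03,0.012]],
  ],
)

```text
clock: 12.2
position: [0.5432, -0.205, 0.2127]
ee_rot: [1.664, 1.743, 0.355]
force: [0.4, 0.5, -0.4]
width: 0.273
gripper_force: 45.0
```

Emit:
arm_command(
  targets=[
    [[0.003,0,0.006,-0.011,0.03,0.012],[0.003,0,0.007,-0.011,0.03,0.012],[0.003,0,0.007,-0.011,0.03,0.012],[0.003,0,0.007,-0.011,0.03,0.012],[0.003,0,0.007,-0.011,0.03,0.012],[0.002,-0.001,0.007,-0.011,0.03,0.012],[0.002,-0.001,0.007,-0.011,0.03,0.012],[0.002,-0.001,0.007,-0.011,0.03,0.012],[0.002,-0.001,0.007,-0.011,0.03,0.012],[0,0,0,0,0,0]],
  ],
)

```text
clock: 13.45
position: [0.5822, -0.1926, 0.1603]
ee_rot: [1.708, 1.795, 0.731]
force: [-0.2, 0.6, -1.1]
width: 0.273
gripper_force: 45.0
```

```bash
python3 - <<'E'
from rows import *
rows(*pose(.045,46),6)
E
```

```text
13.45 [ 0.98  0.47 -0.73  2.29  3.18  0.25 -2.71] [ 0.5822 -0.1926  0.1603]
[[0.001, -0.001, 0.008, -0.001, 0.005, -0.0], [0.001, -0.001, 0.008, -0.001, 0.005, -0.0], [0.001, -0.001, 0.008, -0.001, 0.005, -0.0], [0.001, -0.001, 0.008, -0.001, 0.005, -0.0], [0.001, -0.001, 0.008, -0.001, 0.005, -0.0], [0.001, -0.001, 0.008, -0.001, 0.005, -0.0]]
pred [ 0.9   0.57 -0.67  2.26  3.18  0.31 -2.67] err [-0. -0.  0.  0.  0.  0.] vmax [0.12 0.14 0.09 0.05 0.01 0.09 0.05] lim [1.55 1.55 2.11 2.11 2.2  2.2  2.2 ]
```

Worked. Next I'll approach to 45 mm above home and check from both cameras.

Emit:
arm_command(
  targets=[
    [[0.001,-0.001,0.008,-0.001,0.005,0],[0.001,-0.001,0.008,-0.001,0.005,0],[0.001,-0.001,0.008,-0.001,0.005,0],[0.001,-0.001,0.008,-0.001,0.005,0],[0.001,-0.001,0.008,-0.001,0.005,0],[0.001,-0.001,0.008,-0.001,0.005,0],[0,0,0,0,0,0],[0,0,0,0,0,0]],
  ],
)

```text
clock: 14.45
position: [0.612, -0.1832, 0.1228]
ee_rot: [1.698, 1.815, 0.767]
force: [0.9, 0.1, 0.3]
width: 0.275
gripper_force: 45.0
```

```bash
python3 - <<'E'
from rows import *
t=arm.get_image("top");d=arm.get_image("side");np.savez("side3.npz",**d);np.savez("top3.npz",**t)
rows(*pose(.045,46),1)
a=cv2.resize(d["pixels"][175:275,280:380,::-1],(600,600),interpolation=cv2.INTER_CUBIC);cv2.imwrite("pics/side3.png",a)
s=arm.observe();T=R.from_rotvec(s["ee_rot"]);ax=s["position"]+T.apply([0,0,.011])
for n,c,o in(("side",d,[280,175]),("top",t,[240,120])):
    for e in(-.085,0,.085):print(n,proj(c,ax+T.apply([e,0,0])).round(1))
# marker in hand from clouds, board frame
o,M=board(.6655,-.1832,.064)
for n,c in(("side",d),("top",t)):
    P=cloud(c);hsv=cv2.cvtColor(c["pixels"],cv2.COLOR_RGB2HSV);B=(P-o)@M
    k=(B[...,2]>.05)&(B[...,2]<.12)&(abs(B[...,0])<.03)&(abs(B[...,1])<.1)&(abs(hsv[...,0].astype(int)-110)<14)&(hsv[...,1]>140)&(hsv[...,2]>60)
    b=B[k];print(n,k.sum(),b.mean(0).round(4),np.percentile(b,[2,98],axis=0).round(3).tolist(),np.polyfit(b[:,1],b[:,2],1).round(3),np.polyfit(b[:,1],b[:,0],1).round(3))
E
```

```text
14.55 [ 0.9   0.57 -0.67  2.26  3.18  0.32 -2.67] [ 0.612  -0.1833  0.123 ]
[[-0.003, -0.002, 0.002, -0.002, -0.0, 0.003]]
pred [ 0.9   0.58 -0.67  2.26  3.18  0.32 -2.67] err [ 0. -0.  0. -0.  0.  0.] vmax [0.06 0.07 0.02 0.02 0.06 0.03 0.01] lim [1.55 1.55 2.11 2.11 2.2  2.2  2.2 ]
side [[318.3 234.9]]
side [[307.8 219. ]]
side [[298.4 204.6]]
top [[300.4 161.6]]
top [[279.5 163.4]]
top [[258.5 165.2]]
side 69 [ 0.0076 -0.0337  0.0875] [[-0.002, -0.066, 0.08], [0.015, 0.039, 0.092]] [0.012 0.088] [-0.072  0.005]
top 102 [0.0042 0.0043 0.0858] [[-0.011, -0.071, 0.069], [0.015, 0.069, 0.095]] [-0.02   0.086] [-0.006  0.004]
```

View pics/side3.png

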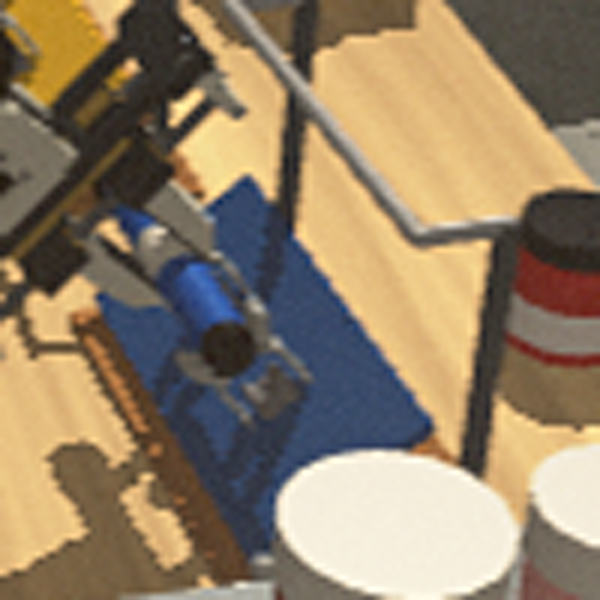

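The side crop shows the marker's end at (228,348), lined up over the near clip at (270,385) and parallel to the board. The gripper at (100,230) stays clear of the rail. I'll correct by 2 mm and come down to just above the lips.

```bash
python3 - <<'E'
from rows import *
rows(*pose(.024,46),4)
a=pose(.024,46);b=pose(-.001,46);print(a[1].inv().apply(b[0]-a[0]))
E
```

```text
14.55 [ 0.9   0.57 -0.67  2.26  3.18  0.32 -2.67] [ 0.612  -0.1833  0.123 ]
[[-0.001, -0.001, 0.006, -0.0, -0.0, 0.001], [-0.001, -0.001, 0.006, -0.0, -0.0, 0.001], [-0.001, -0.001, 0.006, -0.0, -0.0, 0.001], [-0.001, -0.001, 0.006, -0.0, -0.0, 0.001]]
pred [ 0.86  0.62 -0.64  2.24  3.17  0.34 -2.66] err [-0. -0.  0.  0.  0.  0.] vmax [0.08 0.1  0.07 0.05 0.02 0.06 0.04] lim [1.55 1.55 2.11 2.11 2.2  2.2  2.2 ]
[ 1.02413996e-17 -3.47932752e-03  2.47567017e-02]
```

Emit:
arm_command(
  targets=[
    [[-0.001,-0.001,0.006,0,0,0.001],[-0.001,-0.001,0.006,0,0,0.001],[-0.001,-0.001,0.006,0,0,0.001],[0,-0.001,0.006,0,0,0],[0,0,0,0,0,0],[0,0,0,0,0,0]],
  ],
  newtons=55,
)

```text
clock: 15.3
position: [0.6263, -0.185, 0.1029]
ee_rot: [1.702, 1.814, 0.768]
force: [-1.4, -0.5, -2.1]
width: 0.267
gripper_force: 55.0
```

```bash
cat > st.py <<'E'
from rows import *
import sys
def st(h):
    s=arm.observe();o,M=board(.6655,-.1832,.064);T=R.from_rotvec(s["ee_rot"]);ax=s["position"]+T.apply([0,0,.011])
    print("axis board",((ax-o)@M-[0,0,.028]).round(4),"F",(s["force"]@M).round(1),"torque",(s["ft_torque"]@M).round(2))
    rows(*pose(h,46),4)
st(float(sys.argv[1]))
E
python3 st.py .012
```

```text
axis board [0.0001 0.0007 0.0229] F [-2.4 -0.4 -0.8] torque [0.07 1.32 0.04]
15.3 [ 0.85  0.62 -0.64  2.24  3.17  0.35 -2.65] [ 0.6263 -0.185   0.1029]
[[-0.0, -0.0, 0.003, -0.001, -0.0, -0.0], [-0.0, -0.0, 0.003, -0.001, -0.0, -0.0], [-0.0, -0.0, 0.003, -0.001, -0.0, -0.0], [-0.0, -0.0, 0.003, -0.001, -0.0, -0.0]]
pred [ 0.83  0.64 -0.62  2.23  3.16  0.36 -2.65] err [-0. -0.  0.  0. -0.  0.] vmax [0.04 0.05 0.03 0.03 0.01 0.04 0.02] lim [1.55 1.55 2.11 2.11 2.2  2.2  2.2 ]
```

Emit:
arm_command(
  targets=[
    [[0,-0.001,0.003,0,0,0],[0,0,0.003,0,0,0],[0,-0.001,0.003,0,0,0],[0,0,0.003,0,0,0],[0,0,0,0,0,0]],
  ],
)

```text
clock: 15.92
position: [0.6338, -0.1847, 0.0932]
ee_rot: [1.702, 1.813, 0.768]
force: [1.1, 0.3, -5.8]
width: 0.27
gripper_force: 55.0
```

```bash
python3 st.py -.001
```

```text
axis board [-0.      0.0005  0.0107] F [-2.6  0.2 -5.3] torque [-0.03  1.33  0.03]
15.925 [ 0.83  0.64 -0.62  2.23  3.16  0.37 -2.65] [ 0.6338 -0.1847  0.0932]
[[-0.0, -0.0, 0.003, -0.001, -0.0, -0.0], [-0.0, -0.0, 0.003, -0.001, -0.0, -0.0], [-0.0, -0.0, 0.003, -0.001, -0.0, -0.0], [-0.0, -0.0, 0.003, -0.001, -0.0, -0.0]]
pred [ 0.81  0.67 -0.61  2.21  3.16  0.38 -2.64] err [-0. -0.  0.  0.  0.  0.] vmax [0.04 0.05 0.03 0.03 0.01 0.03 0.01] lim [1.55 1.55 2.11 2.11 2.2  2.2  2.2 ]
```

Emit:
arm_command(
  targets=[
    [[0,0,0.003,0,0,0],[0,-0.001,0.003,0,0,0],[0,0,0.003,0,0,0],[0,0,0,0,0,0]],
  ],
)

```text
clock: 16.42
position: [0.6398, -0.1844, 0.0862]
ee_rot: [1.701, 1.813, 0.768]
force: [1.2, 0.0, -5.7]
width: 0.27
gripper_force: 55.0
```

```bash
python3 st.py -.002
```

```text
axis board [0.0004 0.0005 0.0015] F [-2.5 -0.  -5.2] torque [-0.07  1.38  0.  ]
16.425 [ 0.82  0.66 -0.61  2.22  3.15  0.38 -2.64] [ 0.6398 -0.1844  0.0862]
[[-0.0, -0.0, 0.001, -0.0, -0.0, -0.0], [-0.0, -0.0, 0.001, -0.0, -0.0, -0.0], [-0.0, -0.0, 0.001, -0.0, -0.0, -0.0], [-0.0, -0.0, 0.001, -0.0, -0.0, -0.0]]
pred [ 0.81  0.67 -0.6   2.21  3.15  0.38 -2.64] err [ 0. -0.  0.  0.  0.  0.] vmax [0.01 0.01 0.01 0.02 0.01 0.01 0.01] lim [1.55 1.55 2.11 2.11 2.2  2.2  2.2 ]
```

```bash
python3 - <<'E'
from rows import *
t=arm.get_image("top");d=arm.get_image("side");np.savez("side4.npz",**d);np.savez("top4.npz",**t)
a=cv2.resize(d["pixels"][185:265,290:370,::-1],(600,600),interpolation=cv2.INTER_CUBIC)
cv2.imwrite("pics/side4.png",a)
o,M=board(.6655,-.1832,.064)
for n,c in(("side",d),("top",t)):
    P=cloud(c);hsv=cv2.cvtColor(c["pixels"],cv2.COLOR_RGB2HSV);B=(P-o)@M
    k=(B[...,2]>.02)&(B[...,2]<.12)&(abs(B[...,0])<.03)&(abs(B[...,1])<.1)&(abs(hsv[...,0].astype(int)-110)<14)&(hsv[...,1]>140)&(hsv[...,2]>60)
    b=B[k];print(n,k.sum(),b.mean(0).round(4),np.percentile(b,[2,98],axis=0).round(3).tolist(),np.polyfit(b[:,1],b[:,2],1).round(3))
E
```

```text
side 23 [ 0.0046 -0.0387  0.0423] [[-0.001, -0.072, 0.036], [0.012, 0.032, 0.046]] [-0.006  0.042]
top 83 [ 0.0023 -0.0036  0.0403] [[-0.011, -0.073, 0.027], [0.014, 0.086, 0.051]] [0.004 0.04 ]
```

View pics/side4.png

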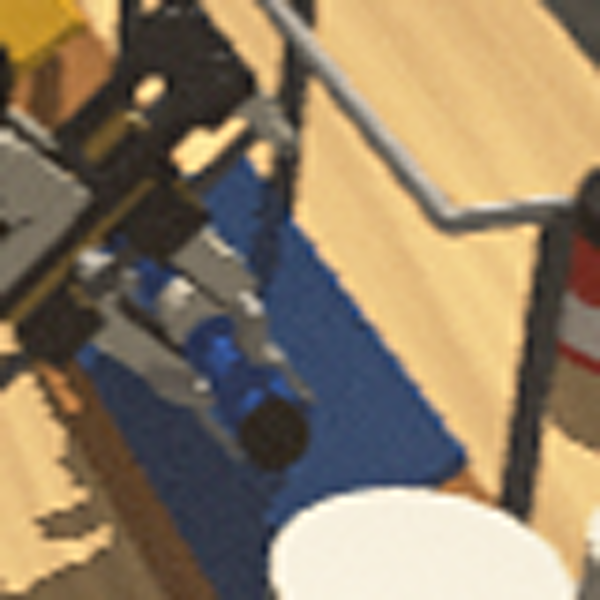

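The side crop shows the marker between the clip fingers at (275,430), level with the board. Marker and TCP travelled the same 45 mm, so it didn't slip in the grip. Now I'll press onto the saddles.

Emit:
arm_command(
  targets=[
    [[0,0,0.002,0,0,0],[0,0,0.001,0,0,0],[0,0,0,0,0,0],[0,0,0,0,0,0]],
  ],
)

```text
clock: 17.02
position: [0.6403, -0.1844, 0.0857]
ee_rot: [1.699, 1.813, 0.767]
force: [-29.2, -0.9, 27.1]
width: 0.269
gripper_force: 55.0
```

```bash
python3 st.py -.004|head -2
```

```text
axis board [0.0005 0.0004 0.0008] F [-6.3  1.  39.4] torque [ 0.27  0.6  -0.05]
17.025 [ 0.81  0.66 -0.6   2.22  3.15  0.38 -2.64] [ 0.6403 -0.1844  0.0857]
```

Emit:
arm_command(
  targets=[
    [[0,0,-0.002,0,0,0],[0,0,0,0,0,0],[0,0,0,0,0,0],[0,0,0,0,0,0]],
  ],
  jaw=0.055,
)

```text
clock: 17.52
position: [0.6407, -0.1843, 0.0859]
ee_rot: [1.701, 1.813, 0.769]
force: [0.7, -0.1, -0.1]
width: 0.589
gripper_force: 0.0
```

Emit:
arm_command(
  targets=[
    [[0,0,-0.01,0,0,0],[0,0,-0.02,0,0,0],[0,0,-0.02,0,0,0],[0,0,-0.02,0,0,0],[0,0,-0.02,0,0,0],[0,0,-0.02,0,0,0],[0,0,0,0,0,0],[0,0,0,0,0,0]],
  ],
)

```text
clock: 18.52
position: [0.5617, -0.1898, 0.1623]
ee_rot: [1.701, 1.812, 0.768]
force: [0.5, 1.0, -0.8]
width: 0.598
gripper_force: 0.0
```

```bash
python3 - <<'E'
from rows import *
t=arm.get_image("top");d=arm.get_image("side")
s=arm.observe();print(s["clock"],s["position"],s["force"])
a=cv2.resize(d["pixels"][185:265,290:370,::-1],(400,400),interpolation=cv2.INTER_CUBIC)
b=cv2.resize(t["pixels"][130:210,230:310,::-1],(400,400),interpolation=cv2.INTER_CUBIC)
cv2.imwrite("pics/end.png",np.hstack([a,b]))
o,M=board(.6655,-.1832,.064)
for n,c in(("side",d),("top",t)):
    P=cloud(c);hsv=cv2.cvtColor(c["pixels"],cv2.COLOR_RGB2HSV);B=(P-o)@M
    k=(B[...,2]>.02)&(B[...,2]<.12)&(abs(B[...,0])<.03)&(abs(B[...,1])<.1)&(abs(hsv[...,0].astype(int)-110)<14)&(hsv[...,1]>140)&(hsv[...,2]>60)
    b=B[k];print(n,k.sum(),b.mean(0).round(4),np.percentile(b,[2,98],axis=0).round(3).tolist(),np.polyfit(b[:,1],b[:,2],1).round(3))
E
```

```text
18.625 [ 0.56186527 -0.18929963  0.16199028] [ 0.63400443 -0.97895058  0.43532587]
side 40 [0.004  0.006  0.0427] [[-0.002, -0.07, 0.037], [0.012, 0.063, 0.048]] [-0.008  0.043]
top 126 [ 0.0017 -0.0053  0.0401] [[-0.011, -0.078, 0.026], [0.013, 0.075, 0.05]] [0.006 0.04 ]
```

View pics/end.png

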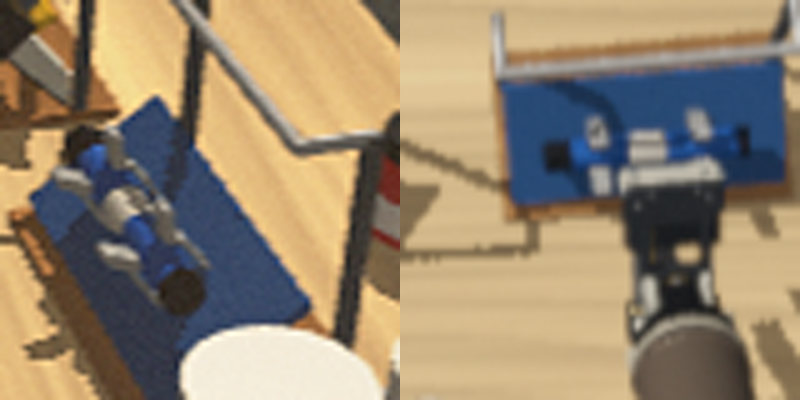

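The picture shows the marker lying in both clips of the blue holder, level and centred between them: (180,290) to (85,140) in the side view, (555,155) to (740,140) in the top view. The gripper has withdrawn clear of it.

```bash
python3 -c "
from cell import arm
print(arm.sign_off())"
```

```text
the job is handed in; nothing more can be done
None
```

I pressed the blue marker into both clips of the blue holder, let go and handed the job in at about 18.6 s; the last pictures show it level, roughly centred and clear of the gripper. No verdict came back.

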